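Lock out the grinder: isolator off, snap the lockout cover on and hold it down

TASK

The bench grinder has to be locked out before its abrasive disc is changed: turn the isolator's bar handle on its deck clockwise until it clicks over from on to off, then take the loose lockout cover from the bench and press it straight down over the handle, its padlock ear beside the ear of the base, until both spring clips snap and it sits flush on its seat. Keep pressing it firmly down and finish like that, with the gripper still on the cover, so that I can put the padlock through; leave the padlock and the other loose things where they are.

Things in the scene. Friction and masses are not known exactly. Their poses are not given: they have to be found in the camera images.
- seat (a point): Centre of the flat top of the lockout base, the seat for the cover's lower edge, 134 mm above the bench, fixed on the grinder's deck. x points to the grinder's rear, y to the left seen from its front, z up. On it, inside the cover's place, stands the switch's grey boss: 56 mm in x, 44.4 mm in y, 18 mm high, top edges rounded 5 mm.
- base_ear (a point): Centre of the 9 mm padlock hole in the base's upright ear, a tab 4 mm thick (y 1.2 to 5.2 mm, x -52 to -36 mm, 18 mm high) at the front of the base: at (-44, +3.2, +10) mm from the seat. With the cover home, the cover's ear stands beside it and the two holes line up.
- isolator (a joint): Handle angle (rad): 0 = on, 1.047 (60 degrees clockwise from above) = off, a stop at each end; it starts on. The bar lies 60 degrees anticlockwise (from above) of the seat's x axis when on, along that axis (front to back) when off. A detent resists with about 0.15 N m at first; half way it flips over and drives the handle on to the other stop.
- isolator_grip (a point): Point on the handle's upright axis, 30 mm above the seat, at the height to grip. The handle is a black bar 44 mm long and 12 mm wide, its top 38 mm above the seat, on a 38 mm disc (its top 21 mm above the seat). This frame turns with the handle; the bar lies 60 degrees anticlockwise (from above) of the frame's x axis.
- cover: Loose grey cover, open side down on the bench, about 90 g: shell 66 (x) x 54 (y) x 45 mm high, walls 3 mm; origin at the centre of its lower edge, z up; padlock ear at the front (-x) to x = -52 mm. Home: origin at seat, axes alike. Two inner ribs leave a 20 mm slot along x (z above 23 mm), so it goes over the handle only when that is off.
- cover_rib (a point): Middle of the grip rib on the cover's top: 40 mm long (x), 12 mm thick (y), 24 mm high, from 45 to 69 mm above the cover's lower edge (this point 57 mm); pinch it across y. Same axes as the cover.
- cover_ear (a point): Centre of the 9 mm hole in the cover's upright padlock ear (4 mm thick, y -5.2 to -1.2 mm): at (-44, -3.2, +10) mm from the cover's origin.
- lockout_base: Dark steel plate 78 x 76 x 4 mm under the seat, with its ear and the boss; same frame as seat. Beside the seat stand two upright steel spring clips, 24 mm long in x, tops 18 mm above the seat, at y = +35 and -35 mm; their rounded noses reach in to y = +28.4 and -28.4 mm, 13.6 mm above the seat, and give way outwards as the cover is pressed past.
- grinder: White single-wheel grinder-polisher, fixed: 440 mm deep (x), 370 mm wide (y); origin under its centre, on the bench; front to -x; deck 130 mm high, bowl rim 168 mm. The seat is at (-150, +85, 134) mm in its frame. A round speed dial and a push button (not part of the job) stand on the deck to the right of the isolator.
- padlock: Brass padlock lying flat on the bench, body 34 x 40 x 20 mm with steel shackle; bystander.
- suspension_bottle: White plastic bottle, 56 mm diameter, 140 mm high, upright on the bench; bystander.
- specimen: Black resin specimen mount, 32 mm diameter, 20 mm high, on the bench; bystander.
- rook: White 3D-printed chess rook, 30 mm diameter, 48 mm high, on the bench; bystander.
- cover_bead (a point): Crest height of the snap beads: point on the cover's middle plane, 8 mm above its lower edge. A bead 42 mm long runs along each long side, crest at y = +31 and -31 mm. The beads meet the clip noses when the cover's lower edge is about 11 mm above the seat; pushing past takes some 10 to 15 N, then the force drops and the edge meets the seat. Keep 10 to 20 N on it then.
Things that resemble listed ones, but are neither listed nor needed, are in the scene too. Several things have the shape of the cover; the one meant has the colours described above.

How it is judged:
On the way, in this order (a step that is already met when the one before it is completed fails the run):
1. the isolator has clicked over to off while the cover is still off its base (value of joint isolator above 0.96 rad and distance between cover and seat above 0.03 m), for 0.2 s.
2. the cover has snapped home on its seat, the right way round, and is being pressed down (z of cover in the frame of seat below 0.0025 m and horizontal distance between cover and seat below 0.004 m and distance between cover_ear and base_ear below 0.011 m and contact force between cover and lockout_base above 6 N), for 0.3 s.
At the end, for the whole second after the job is handed in: The isolator is off (within 5 degrees of its stop); the cover sits flush on its seat (within 2.5 mm in height, 4 mm sideways, tilted less than 0.05 rad) with its ear beside the base's ear (hole centres within 11 mm), and the fingers still press it so that it bears on the seat with more than 6 N (all of step 2 and value of joint isolator above 0.96 rad and z of cover in the frame of seat above -0.0025 m and angle between the z axis of cover and the z axis of seat, either way round below 0.05 rad and contact force between the fingers and cover above 4 N); the arm keeps its last pose, push and grip.
It fails at once if the padlock is moved (distance of padlock from where it was at the start of the episode above 0.02 m).
It fails at once if the bottle is moved or tipped (distance of suspension_bottle from where it was at the start of the episode above 0.02 m or angle between suspension_bottle's own z axis and vertical above 0.5 rad).
It fails at once if the specimen is moved (distance of specimen from where it was at the start of the episode above 0.02 m).
It fails at once if the rook is moved or tipped (distance of rook from where it was at the start of the episode above 0.02 m or angle between rook's own z axis and vertical above 0.5 rad).
It also fails if it takes over 58 s, if anything falls off the work surface, if the arm or the gripper's body presses on something with over 40 N, if the wrist force passes 120 N, or if a joint passes its speed limit or range.

ROBOT

A 6-joint arm with a two-finger parallel gripper is mounted at the origin on the work surface. World frame = base frame: x ahead of the robot, y to its left, z up, the work surface at z = 0. Lengths are in m, angles in rad, forces in N, time in s.
With the tool pointing down it reaches from about 0.25 to 0.725 m from the base axis. Payload 4 kg.
Tool frame: the origin (TCP) lies midway between the tips of the shut fingers; the grasp point (between the pads) lies 19 mm behind it; z points along the fingers, y is the direction in which the jaws open and shut (so a half turn about z gives the same grasp; the last joint's range is limited). The gripper opens to 85 mm and grips with 20 to 120 N. Pads are 22 mm wide; open, the fingers measure 114 mm over their backs; the gripper's body (76 mm by 85 mm) begins 54 mm behind the grasp point. The pads swing forward as they close: fully open they stand 13 mm farther back than shut.
Start: joints at [-1.226, 0.241, 0.005, 1.335, 0, 1.571], TCP at [0.169, -0.471, 0.207] pointing down, gripper open.
Joint ranges: [-2.72, 2.72], [-1.05, 1.87], [-1.09, 1.28], [-1.99, 2.15], [-1.42, 1.44], [-3.14, 3.14]. Speed limits (rad/s): [2.79, 2.79, 3.14, 3.14, 3.14, 3.14].

INTERFACE

Orientations are given as a unit quaternion [x, y, z, w].
In Python, from workcell import bot, eyes, job gives the robot as it stands.
- The arm moves only by the shell command python3 -m crank 'ROWS'. ROWS is a JSON object of lists of equal length, an entry for each row: "dr": the turn, a rotation vector about the tool's x, y, z in rad, a list of three; "travel": the shift along the tool's x, y, z in m, a list of three; "hand": the finger opening in m, from 0 to 0.0854. In form: {"dr": [[wx, wy, wz], ...], "travel": [[x, y, z], ...], "hand": [hand, ...]}. A call has 1 to 10 rows; each row is the pose to reach, as a shift and turn from the pose commanded when the call began, along the tool's axes at that moment; what a row does not reach only later rows make up. A row lasts 1/8 s, in which the tool goes at most 62.5 mm and 10.7 degrees, less where a joint would pass 70% of its speed; a pose out of reach is approached as far as the arm can. A call with a gripper value outside its range is refused whole. The fingers move at their own pace and stop on an object; the grip force is fixed at half the most. Time passes only in rows, so rows that repeat a pose let the fingers close. It gives the time, the measured TCP pose, the force and the opening at its end, in the units of the state.
- bot.get_obs(): the state, without advancing time (a new reading comes with each control period).
- eyes.camera(name): name is "scene" or "top" or "wrist"; returns a dict with "color" (480x640x3 uint8, red, green, blue), "K" (3x3 intrinsics, pixels), "R" (3x3) and "t" (3): a world point X has camera coordinates R X + t; the wrist camera has in their place "T_tool_cam" (4x4, takes a point from camera to tool coordinates, whose origin is the TCP and whose axes are the flange's). Camera axes: x right, y down, z forward; pixel columns grow to the right and rows downward; lengths in m; the calibration is good to about 2 mm. A picture is of the moment at which its call begins: read the wrist's pose just before it. There is no depth.
- job.job_done(): hands the job in, once; it reports no verdict.
The state is a dict: "clock": time; "joint_pos": joint angles; "joint_vel": joint speeds; "tau": joint torques, N m; "eef_pos": TCP position; "tool_rot": TCP orientation; "ft_force": force on the tool from outside, world axes, zero at the start; "ft_torque": the same for the moment, N m; "grip_width": finger opening in m.
Only numpy, scipy, OpenCV 4.12 (cv2) and the standard library are available. Lean on these libraries where they do the work, as an engineer would, in place of code of your own. Each camera call takes 0.05 s, during which the arm holds its last target.

## Working session

There is one attempt and no reset: what is moved stays moved. The work goes in short steps, Python scripts to look and compute and a shell command to move; the robot and the scene stay as the last step left them, time stands still between calls to the robot, and variables do not carry over. Pictures are saved under pics/ and viewed, and the job is handed in when it is done.

```bash
ls; mkdir -p pics; python3 - <<'E'
from workcell import bot,eyes,job
import cv2
o=bot.get_obs();print(o)
for n in("scene","top","wrist"):
    c=eyes.camera(n);cv2.imwrite(f"pics/{n}0.png",c["color"][:,:,::-1]);print(n,c["K"].tolist(),[ (k,c[k].tolist()) for k in c if k not in("color","K")])
E
```

```text
pics
{'clock': 0.0, 'joint_pos': array([-1.22600018e+00,  2.41415250e-01,  3.71220534e-03,  1.33517668e+00,
        3.39262406e-05,  1.57079051e+00]), 'joint_vel': array([ 2.31604080e-03, -3.28741681e-04,  9.48866836e-05, -2.21304006e-03,
       -1.09517606e-03,  1.21843258e-03]), 'tau': array([ 2.19613787e-03, -3.72323155e+01,  2.52404326e+01,  1.70797185e-02,
        5.97099825e-05, -6.38090807e-07]), 'eef_pos': array([ 0.16878299, -0.4699283 ,  0.20580727]), 'tool_rot': array([ 9.85175191e-01,  1.71548121e-01, -1.61983714e-04, -1.02916593e-03]), 'ft_force': array([-0.91427801,  0.26787486,  0.64304116]), 'ft_torque': array([ 0.04333314, -0.03667491, -0.01231919]), 'grip_width': 0.08584251773536535}
scene [[519.2506080055849, 0.0, 318.8282977171453], [0.0, 519.2506080055849, 246.90334158321878], [0.0, 0.0, 1.0]] [('R', [[-0.5328386799631548, 0.8462116050816401, -0.0029766693261202275], [0.6788098793862545, 0.42532427759927816, -0.5985953612685874], [-0.5052722917227314, -0.32097535467665833, -0.8010460242129989]]), ('t', [0.19070076054994706, -0.31146281040730867, 1.6436273923678637])]
top [[465.80107338708245, 0.0, 320.5953187504418], [0.0, 465.80107338708245, 241.63582016607847], [0.0, 0.0, 1.0]] [('R', [[-0.0021527294813150515, -0.9999721213445535, 0.0071499852764888416], [-0.9936900867854901, 0.001337293234187018, -0.1121526775028177], [0.1121399892100294, -0.007346303865177921, -0.9936652628725101]]), ('t', [0.0938110532640212, 0.5464108226050566, 1.0292152689579874])]
wrist [[423.9306353794992, 0.0, 316.7303427840802], [0.0, 423.9306353794992, 243.27029969970317], [0.0, 0.0, 1.0]] [('T_tool_cam', [[-0.0014069029619246242, -0.9598134188255242, -0.28063538919123243, 0.07199569605658475], [0.9999981807216677, -0.0009888800338579318, -0.0016311559193958258, 0.00036919327456147455], [0.0012880906064676875, -0.28063717351544376, 0.9598130639160166, -0.1676472118881885], [0.0, 0.0, 0.0, 1.0]])]
```

View pics/top0.png

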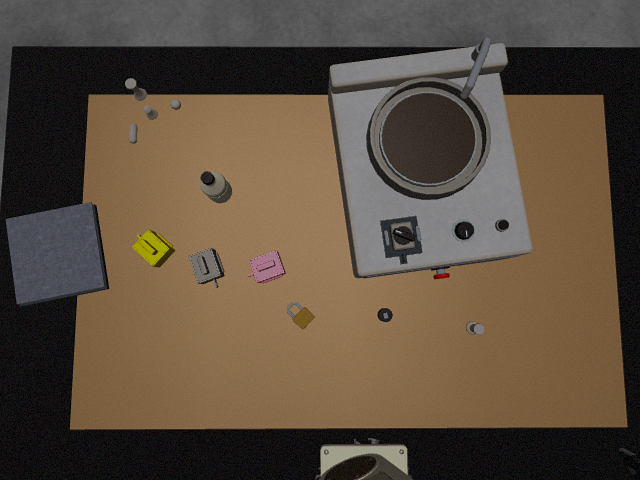

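View pics/scene0.png

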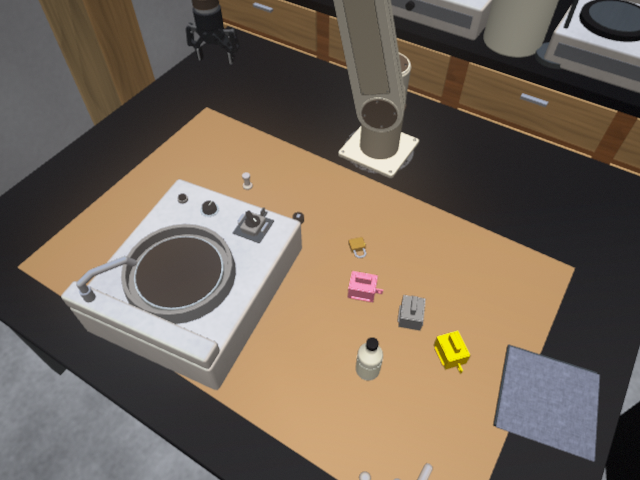

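The top view is up = +x and left = +y. The grey cover is near (206,265) with its ear at (215,283), between a yellow and a pink decoy. The isolator base is near (402,237). Next I'll zoom in on both and measure them.

```bash
cat > h.py <<'E'
import numpy as np,cv2
from scipy.spatial.transform import Rotation as Ro
def ray(c,uv,z):
    K,R,t=c["K"],c["R"],c["t"]; C=-R.T@t
    d=R.T@np.linalg.inv(K)@np.array([uv[0],uv[1],1.]); return C+d*(z-C[2])/d[2]
def wr(c,o):
    T=np.eye(4);T[:3,:3]=Ro.from_quat(o["tool_rot"]).as_matrix();T[:3,3]=o["eef_pos"]
    M=np.linalg.inv(T@c["T_tool_cam"]); d=dict(c);d["R"]=M[:3,:3];d["t"]=M[:3,3];return d
def proj(c,X):
    p=c["K"]@(c["R"]@np.asarray(X,float)+c["t"]);return p[:2]/p[2]
E
python3 - <<'E'
import cv2,numpy as np
t=cv2.imread("pics/top0.png")
a=cv2.resize(t[205:275,365:445],None,fx=5,fy=5,interpolation=cv2.INTER_CUBIC)
b=cv2.resize(t[235:305,170:250],None,fx=5,fy=5,interpolation=cv2.INTER_CUBIC)
cv2.imwrite("pics/crop0.png",cv2.convertScaleAbs(np.hstack([a,b]),alpha=1.3))
s=cv2.imread("pics/scene0.png")
a=cv2.resize(s[200:255,220:290],None,fx=5,fy=5,interpolation=cv2.INTER_CUBIC)
b=cv2.resize(s[285:340,380:450],None,fx=5,fy=5,interpolation=cv2.INTER_CUBIC)
cv2.imwrite("pics/crop1.png",np.hstack([a,b]))
E
```

```text
(no output)
```

View pics/crop0.png

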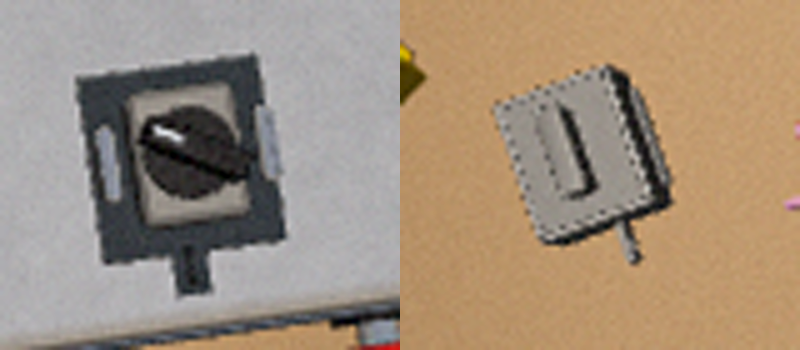

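View pics/crop1.png

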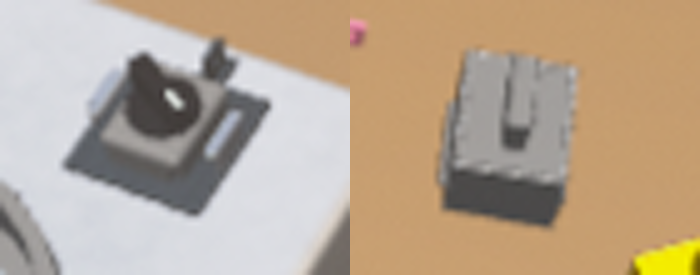

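```bash
python3 - <<'E'
from h import *
from workcell import eyes,bot
c=eyes.camera("top")
def P(l,o,z): return [ray(c,(np.array(p)+.0)/5+o-.4,z) for p in l]
b=P([(78,76),(257,54),(285,238),(103,263)],(365,205),.134)
for p in b: print(p.round(4))
print("seat",np.mean(b,0).round(4),[np.linalg.norm(b[i]-b[(i+1)%4]).round(4) for i in range(4)])
for i,j in((3,0),(2,1)): d=b[i]-b[j]; print(np.degrees(np.arctan2(*(-d)[1::-1])))
print("ear",P([(194,290)],(365,205),.152)[0])
k=P([(95,105),(208,66),(258,200),(145,238)],(170,235),.045)
for p in k: print(p.round(4))
print("cover",np.mean(k,0).round(4),[np.linalg.norm(k[i]-k[(i+1)%4]).round(4) for i in range(4)])
for i,j in((3,0),(2,1)): d=k[j]-k[i]; print(np.degrees(np.arctan2(d[1],d[0])))
print("rib ends",P([(155,103),(186,195)],(170,235),.069))
for n,uv in(("padlock",(301,315)),("rook",(475,328)),("spec",(385,315)),("bottle",(217,190)),("pink",(267,267)),("yellow",(152,248))):print(n,ray(c,uv,.01).round(3))
E
```

```text
[ 0.5801 -0.0295  0.134 ]
[ 0.5892 -0.1037  0.134 ]
[ 0.5128 -0.1133  0.134 ]
[ 0.5027 -0.0385  0.134 ]
seat [ 0.5462 -0.0712  0.134 ] [np.float64(0.0748), np.float64(0.077), np.float64(0.0755), np.float64(0.0779)]
6.6019132427835405
7.142272941035595
ear [ 0.4903386  -0.07214108  0.152     ]
[0.514  0.3875 0.045 ]
[0.5314 0.3376 0.045 ]
[0.4715 0.314  0.045 ]
[0.4548 0.3637 0.045 ]
cover [0.4929 0.3507 0.045 ] [np.float64(0.0529), np.float64(0.0644), np.float64(0.0524), np.float64(0.0638)]
21.9687303805749
21.535993015757015
rib ends [array([0.51280959, 0.35482741, 0.069     ]), array([0.47272223, 0.3403237 , 0.069     ])]
padlock [0.381 0.138 0.01 ]
rook [ 0.351 -0.258  0.01 ]
spec [ 0.38  -0.054  0.01 ]
bottle [0.671 0.335 0.01 ]
pink [0.49  0.216 0.01 ]
yellow [0.535 0.482 0.01 ]
```

Seat is about (0.546, -0.071) with yaw about 7°, and its edge lengths match 78×76. Cover is about (0.493, 0.351) with yaw about 22°, and its edges match 66×54. Next I'll work out the hover over the handle.

```bash
cat >> h.py <<'E'
def goal(o,pos,xyaw):
    """travel & dr in tool axes from the present pose; tool down, tool x at xyaw deg"""
    R=Ro.from_quat(o["tool_rot"]); a=np.radians(xyaw)
    G=Ro.from_matrix(np.array([[np.cos(a),np.sin(a),0],[np.sin(a),-np.cos(a),0],[0,0,-1]]).T)
    tr=R.inv().apply(np.array(pos)-o["eef_pos"]); dr=(R.inv()*G).as_rotvec()
    print("travel",tr.round(4),"dr",dr.round(4))
def show(o):
    R=Ro.from_quat(o["tool_rot"]).as_matrix()
    print("t",round(o["clock"],2),"p",o["eef_pos"].round(4),"xyaw",np.degrees(np.arctan2(R[1,0],R[0,0])).round(2),"z",R[:,2].round(4),"F",o["ft_force"].round(1),"T",o["ft_torque"].round(2),"w",round(o["grip_width"],4),"q",o["joint_pos"].round(2))
E
python3 - <<'E'
from h import *
from workcell import bot
o=bot.get_obs();show(o);goal(o,(.546,-.071,.25),67)
E
```

```text
t 0.2 p [ 0.1689 -0.4702  0.2061] xyaw 19.76 z [-5.0e-04  1.3e-03 -1.0e+00] F [-0.1 -0.   0.4] T [-0.02 -0.   -0.03] w 0.0851 q [-1.23  0.24  0.    1.34  0.    1.57]
travel [ 0.4899 -0.2483 -0.0435] dr [-1.300e-03 -6.000e-04 -8.246e-01]
```

```bash
python3 -m crank '{"dr":[[0,0,-0.08],[0,0,-0.16],[0,0,-0.24],[0,0,-0.33],[0,0,-0.41],[0,0,-0.49],[0,0,-0.57],[0,0,-0.66],[0,0,-0.74],[0,0,-0.825]],"travel":[[0.049,-0.025,-0.01],[0.098,-0.05,-0.02],[0.147,-0.075,-0.03],[0.196,-0.1,-0.04],[0.245,-0.125,-0.0435],[0.294,-0.15,-0.0435],[0.343,-0.174,-0.0435],[0.392,-0.2,-0.0435],[0.441,-0.223,-0.0435],[0.49,-0.248,-0.0435]],"hand":[0.085,0.085,0.085,0.085,0.085,0.085,0.085,0.085,0.085,0.085]}' && python3 -m crank '{"dr":[[0,0,0],[0,0,0],[0,0,0]],"travel":[[0,0,0],[0,0,0],[0,0,0]],"hand":[0.06,0.06,0.06]}'; python3 - <<'E'
from h import *
from workcell import bot,eyes
o=bot.get_obs();show(o);c=eyes.camera("wrist");cv2.imwrite("pics/w1.png",c["color"][:,:,::-1])
E
```

```text
clock: 1.45
eef_pos: [0.5473, -0.0701, 0.25]
tool_rot: [0.833, 0.553, -0.0, 0.0]
ft_force: [0.0, -0.7, -0.3]
grip_width: 0.0854
clock: 1.82
eef_pos: [0.5455, -0.0726, 0.2503]
tool_rot: [0.834, 0.551, -0.0, -0.0]
ft_force: [-0.3, 0.1, 0.8]
grip_width: 0.06
t 1.82 p [ 0.5455 -0.0726  0.2503] xyaw 66.92 z [-4.e-04 -2.e-04 -1.e+00] F [-0.3  0.1  0.8] T [-0.08  0.01  0.  ] w 0.06 q [-0.13  0.33  0.24  1.48 -0.    1.84]
```

View pics/w1.png

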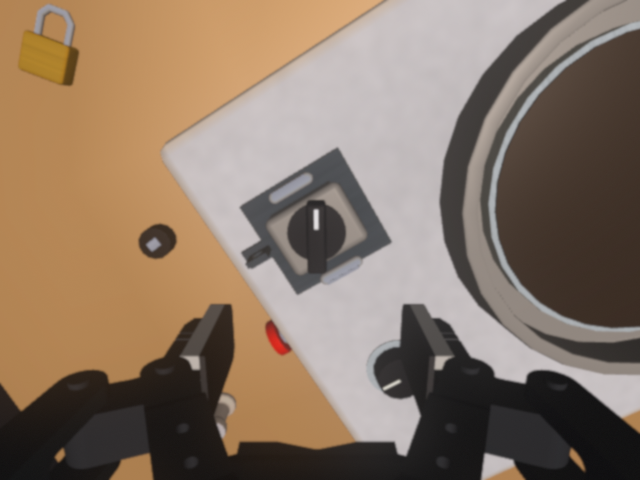

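The wrist view shows the bar upright at (316,237) and the plate corners at about (338,148), (391,242), (297,294) and (240,207). Now I'll refine these.

```bash
python3 - <<'E'
from h import *
from workcell import bot,eyes
o=bot.get_obs();c=wr(eyes.camera("wrist"),o)
g=cv2.cvtColor(cv2.imread("pics/w1.png"),cv2.COLOR_BGR2GRAY)
pl=np.array([(338,148),(391,242),(297,294),(240,207)],np.float32).reshape(-1,1,2)
pl=cv2.cornerSubPix(g,pl.copy(),(4,4),(-1,-1),(3,50,.01)).reshape(-1,2);print(pl)
b=[ray(c,p,.134) for p in pl];print("seat",np.mean(b,0).round(4),[np.linalg.norm(b[i]-b[(i+1)%4]).round(4) for i in range(4)])
for i,j in((0,1),(3,2)): d=b[j]-b[i]; print(np.degrees(np.arctan2(d[1],d[0])))
for i,j in((0,3),(1,2)): d=b[i]-b[j]; print(np.degrees(np.arctan2(d[1],d[0]))-90)
e=[ray(c,p,.172) for p in((316.5,200.5),(317,273))];print(e,np.mean(e,0),np.linalg.norm(e[0]-e[1]))
d=e[0]-e[1];print(np.degrees(np.arctan2(d[1],d[0])))
im=cv2.imread("pics/w1.png")[130:310,220:410];cv2.imwrite("pics/w1c.png",cv2.resize(im,None,fx=3.3,fy=3.3,interpolation=2))
E
```

```text
[[337.1905  146.95659]
 [391.3359  241.73938]
 [296.89395 294.45612]
 [239.14272 206.73383]]
seat [ 0.5465 -0.0706  0.134 ] [np.float64(0.0753), np.float64(0.0774), np.float64(0.0751), np.float64(0.0773)]
-82.28621938498162
-82.36073248513178
-82.19503921482125
-82.30200755185783
[array([ 0.55608362, -0.04891666,  0.172     ]), array([ 0.53852976, -0.09068557,  0.172     ])] [ 0.54730669 -0.06980111  0.172     ] 0.045307617273803474
67.20486454033696
```

View pics/w1c.png

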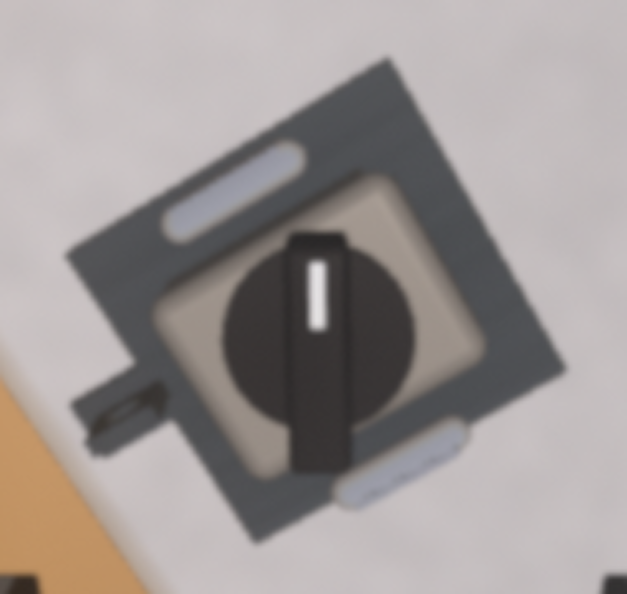

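```bash
python3 - <<'E'
from h import *
from workcell import bot
o=bot.get_obs();show(o);goal(o,(.5467,-.0705,.1585),67.4)
E
```

```text
t 1.93 p [ 0.5457 -0.0727  0.2506] xyaw 66.91 z [ 4.e-04 -2.e-04 -1.e+00] F [-0.6 -0.9 -0.4] T [ 0.03 -0.01 -0.02] w 0.0594 q [-0.13  0.33  0.24  1.48 -0.    1.84]
travel [0.0024 0.     0.0921] dr [ 0.0004  0.     -0.0086]
```

```bash
python3 -m crank '{"dr":[[0,0,-0.008],[0,0,-0.008],[0,0,-0.008],[0,0,-0.008],[0,0,-0.008],[0,0,-0.008],[0,0,-0.008]],"travel":[[0.002,0,0.03],[0.002,0,0.055],[0.002,0,0.075],[0.002,0,0.087],[0.002,0,0.092],[0.002,0,0.092],[0.002,0,0.092]],"hand":[0.05,0.05,0.045,0.045,0.045,0.045,0.045]}'; python3 - <<'E'
from h import *
from workcell import bot,eyes
o=bot.get_obs();show(o);c=eyes.camera("wrist");cv2.imwrite("pics/w2.png",c["color"][:,:,::-1])
E
```

```text
clock: 2.8
eef_pos: [0.5477, -0.0698, 0.1591]
tool_rot: [0.832, 0.555, 0.001, 0.001]
ft_force: [0.1, 0.4, 0.7]
grip_width: 0.0451
t 2.8 p [ 0.5477 -0.0698  0.1591] xyaw 67.48 z [ 1.7e-03 -2.0e-04 -1.0e+00] F [0.1 0.4 0.7] T [ 0.06 -0.03  0.03] w 0.0451 q [-0.13  0.37  0.05  1.26 -0.    1.84]
```

View pics/w2.png

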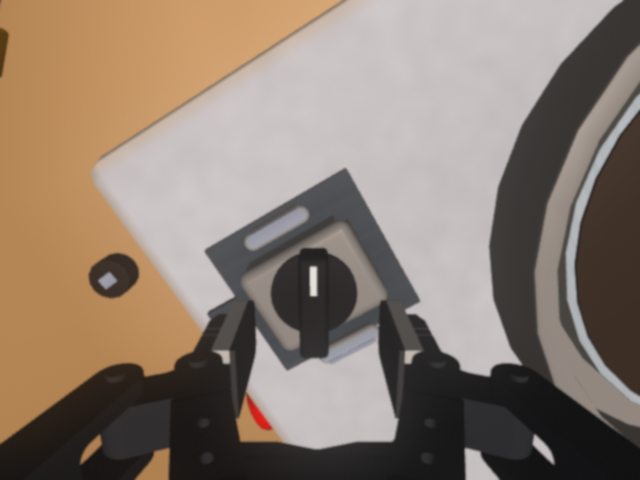

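The bar sits centred between the fingers, so I'll close and then turn +1.047 about tool z, which is clockwise from above.

```bash
python3 -m crank '{"dr":[[0,0,0],[0,0,0],[0,0,0],[0,0,0],[0,0,0]],"travel":[[0,0,0],[0,0,0],[0,0,0],[0,0,0],[0,0,0]],"hand":[0.0,0.0,0.0,0.0,0.0]}'; python3 - <<'E'
from h import *
from workcell import bot
show(bot.get_obs())
E
```

```text
clock: 3.48
eef_pos: [0.5471, -0.0697, 0.1582]
tool_rot: [0.832, 0.555, -0.0, -0.0]
ft_force: [-0.0, -0.5, -0.4]
grip_width: -0.0
t 3.48 p [ 0.5471 -0.0697  0.1582] xyaw 67.48 z [-1.e-04  0.e+00 -1.e+00] F [-0.  -0.5 -0.4] T [ 0.03 -0.04  0.02] w -0.0 q [-0.13  0.37  0.05  1.26  0.    1.84]
```

The fingers shut to 0, so the grip missed the bar. I'll look.

```bash
python3 - <<'E'
from h import *
from workcell import bot,eyes
o=bot.get_obs();show(o);c=eyes.camera("wrist");cv2.imwrite("pics/w3.png",c["color"][:,:,::-1])
c=wr(c,o);print(proj(c,o["eef_pos"]))
for z in(.134,.155,.164,.172):print(z,proj(c,(.5467,-.0705,z)))
c=eyes.camera("scene");cv2.imwrite("pics/s3.png",cv2.resize(c["color"][170:270,190:310,::-1],None,fx=5,fy=5,interpolation=2))
E
```

```text
t 3.48 p [ 0.5471 -0.0697  0.1582] xyaw 67.48 z [-1.e-04  0.e+00 -1.e+00] F [-0.  -0.5 -0.4] T [ 0.03 -0.04  0.02] w -0.0 q [-0.13  0.37  0.05  1.26  0.    1.84]
[315.78682621 294.29413282]
0.134 [315.77488009 276.19883036]
0.155 [315.67540826 293.33723888]
0.164 [315.62578781 301.88654939]
0.172 [315.57739541 310.22427467]
```

View pics/w3.png

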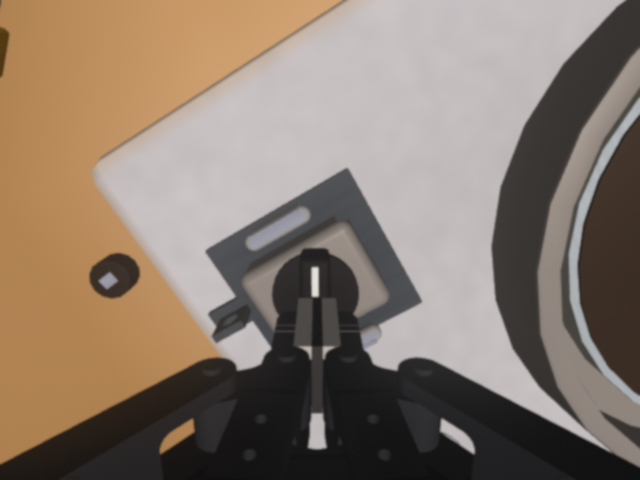

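View pics/s3.png

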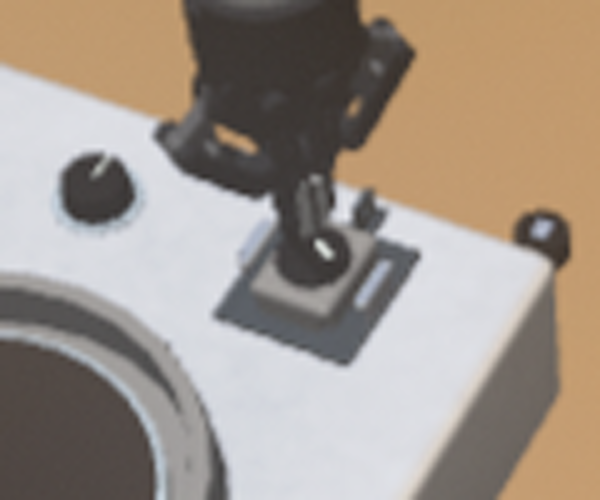

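```bash
python3 - <<'E'
import cv2
im=cv2.imread("pics/w3.png")[235:425,220:420];cv2.imwrite("pics/w3c.png",cv2.convertScaleAbs(cv2.resize(im,None,fx=3.1,fy=3.1,interpolation=2),alpha=1.8))
E
python3 -m crank '{"dr":[[0,0,0]],"travel":[[0,0,0]],"hand":[0.0]}'
```

```text
clock: 3.7
eef_pos: [0.5471, -0.0697, 0.1582]
tool_rot: [0.832, 0.555, -0.0, 0.0]
ft_force: [-0.2, -1.0, 0.2]
grip_width: 0.0004
```

View pics/w3c.png

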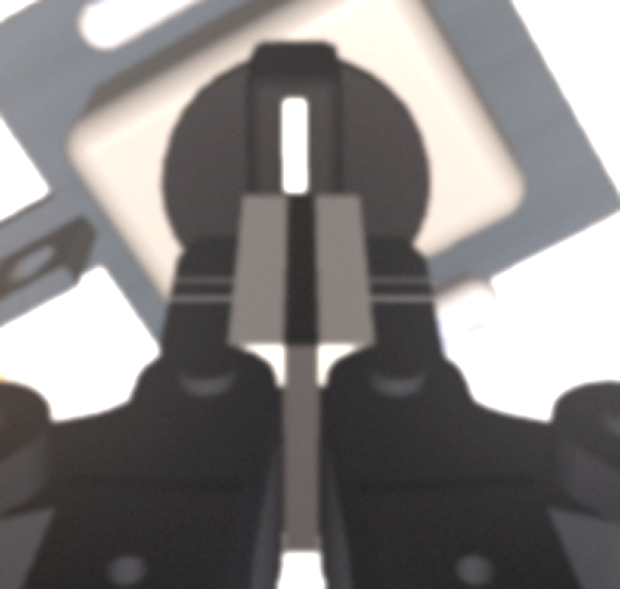

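```bash
python3 - <<'E'
from h import *
from workcell import bot,eyes
o=bot.get_obs();R=Ro.from_quat(o["tool_rot"]).as_matrix()
for n in("scene","top"):
    c=eyes.camera(n);im=c["color"][:,:,::-1].copy()
    f=lambda d: proj(c,o["eef_pos"]+R@np.array(d))
    u,v=f((0,0,0)).astype(int);u0,v0=u-40,v-35;s=8
    im=cv2.convertScaleAbs(cv2.resize(im[v0:v0+70,u0:u0+80],None,fx=s,fy=s,interpolation=2),alpha=1.5)
    P=lambda p:tuple(int(x) for x in (p-[u0,v0]+.5)*s)
    for x in(-.011,.011):
        cv2.line(im,P(f((x,0,0))),P(f((x,0,-.04))),(0,0,255),1)
    cv2.circle(im,P(f((0,0,0))),4,(0,255,0),1)
    # bar top ends & axis
    b=np.array([.5467,-.0705,.172]);d=np.array([np.cos(np.radians(67.4)),np.sin(np.radians(67.4)),0])*.022
    cv2.line(im,P(proj(c,b-d)),P(proj(c,b+d)),(255,0,0),1)
    cv2.imwrite(f"pics/chk_{n}.png",im)
E
```

```text
(no output)
```

View pics/chk_scene.png

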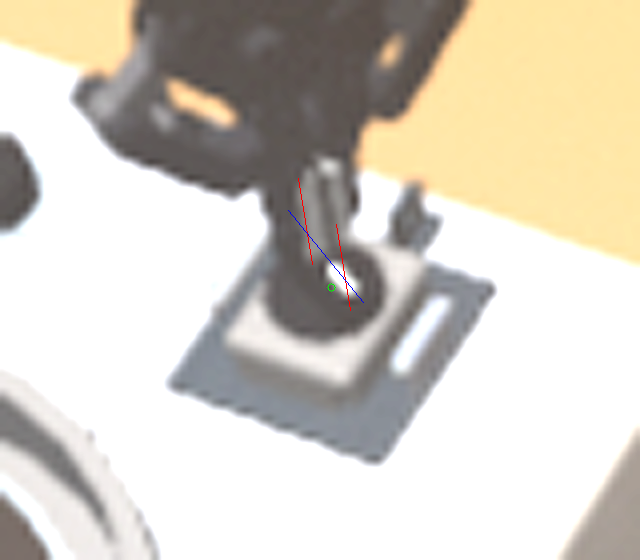

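View pics/chk_top.png

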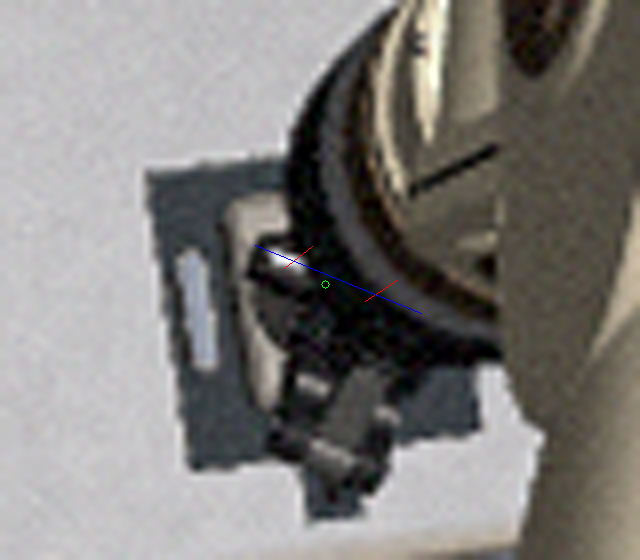

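Both the scene overlay and the wrist geometry put the visible fingertips about 28 mm behind the reported TCP: front pad corners 45 mm apart span 127 px, giving a depth of 0.150 m instead of 0.178 m. So the fingers shut above the bar. I'll open, go lower in steps and watch the force.

```bash
python3 -m crank '{"dr":[[0,0,0],[0,0,0],[0,0,0],[0,0,0]],"travel":[[0,0,0],[0,0,0],[0,0,0],[0,0,0.0]],"hand":[0.04,0.04,0.04,0.04]}'; python3 -m crank '{"dr":[[0,0,0],[0,0,0],[0,0,0],[0,0,0]],"travel":[[0,0,0.004],[0,0,0.008],[0,0,0.012],[0,0,0.012]],"hand":[0.04,0.04,0.04,0.04]}'; python3 - <<'E'
from h import *
from workcell import bot,eyes
o=bot.get_obs();show(o);c=eyes.camera("wrist");cv2.imwrite("pics/w4.png",c["color"][:,:,::-1])
c=eyes.camera("scene");cv2.imwrite("pics/s4.png",cv2.resize(c["color"][170:270,190:310,::-1],None,fx=5,fy=5,interpolation=2))
E
```

```text
clock: 4.3
eef_pos: [0.5471, -0.0697, 0.1582]
tool_rot: [0.832, 0.555, -0.0, -0.0]
ft_force: [1.0, -0.7, -0.1]
grip_width: 0.04
clock: 4.8
eef_pos: [0.5467, -0.0696, 0.1456]
tool_rot: [0.832, 0.555, -0.0, -0.0]
ft_force: [-0.0, -0.3, 0.3]
grip_width: 0.0401
t 4.8 p [ 0.5467 -0.0696  0.1456] xyaw 67.49 z [-1.2e-03  2.0e-04 -1.0e+00] F [-0.  -0.3  0.3] T [-0.03  0.01  0.  ] w 0.0401 q [-0.13  0.37  0.03  1.23  0.    1.84]
```

View pics/w4.png

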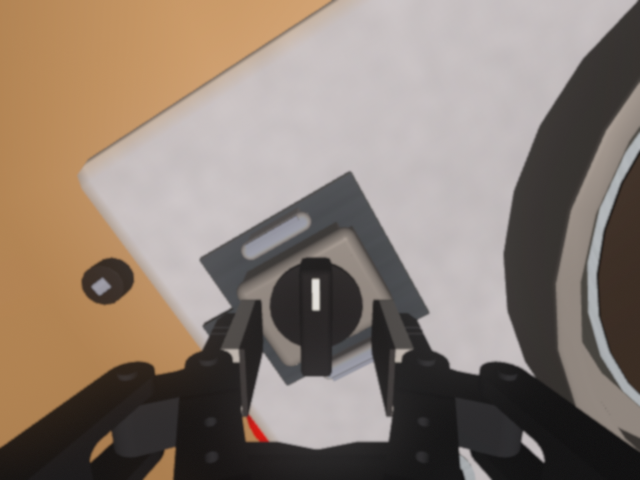

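View pics/s4.png

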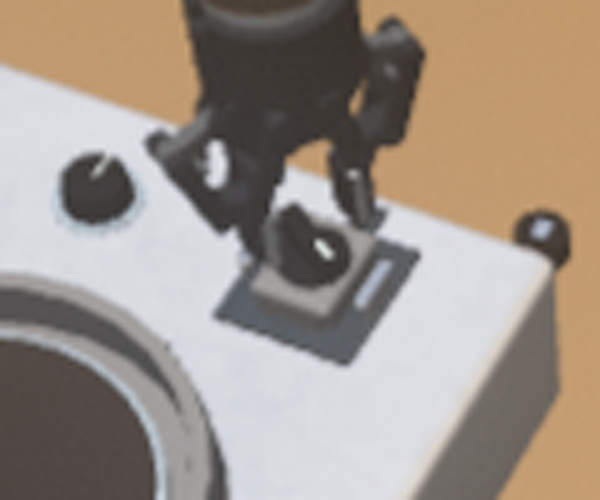

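There was no contact even below the boss's top height, which confirms the tip offset. Going down 12 mm more, then closing.

```bash
python3 -m crank '{"dr":[[0,0,0],[0,0,0],[0,0,0],[0,0,0]],"travel":[[0,0,0.004],[0,0,0.008],[0,0,0.012],[0,0,0.012]],"hand":[0.035,0.035,0.035,0.035]}';python3 -m crank '{"dr":[[0,0,0],[0,0,0],[0,0,0],[0,0,0]],"travel":[[0,0,0],[0,0,0],[0,0,0],[0,0,0]],"hand":[0,0,0,0]}'; python3 - <<'E'
from h import *
from workcell import bot,eyes
o=bot.get_obs();show(o);c=eyes.camera("wrist");cv2.imwrite("pics/w5.png",c["color"][:,:,::-1])
E
```

```text
clock: 5.4
eef_pos: [0.5467, -0.0696, 0.1337]
tool_rot: [0.832, 0.555, -0.0, -0.0]
ft_force: [-0.3, 1.1, 0.9]
grip_width: 0.0348
clock: 5.9
eef_pos: [0.5466, -0.0694, 0.1345]
tool_rot: [0.831, 0.556, -0.0, -0.0]
ft_force: [-4.3, 1.2, 5.2]
grip_width: 0.0103
t 5.9 p [ 0.5466 -0.0694  0.1345] xyaw 67.5 z [-7.e-04  5.e-04 -1.e+00] F [-4.3  1.2  5.2] T [0.36 0.95 0.06] w 0.0103 q [-0.13  0.38  0.01  1.2   0.    1.84]
```

View pics/w5.png

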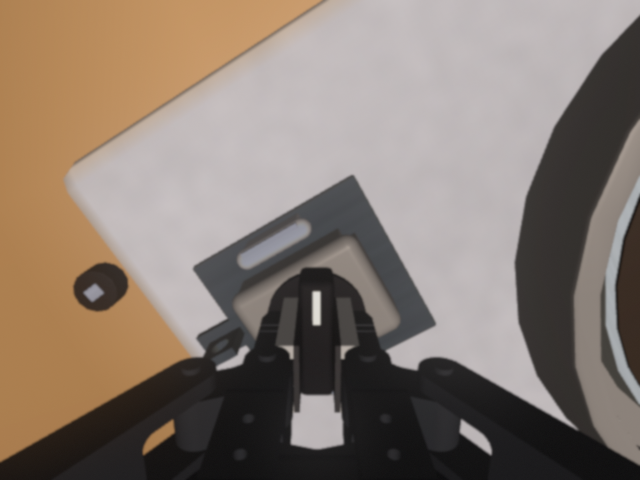

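The bar is gripped (width 10.3 mm, white mark between the pads). Turning clockwise.

```bash
python3 -m crank '{"dr":[[0,0,0.12],[0,0,0.24],[0,0,0.36],[0,0,0.48],[0,0,0.6],[0,0,0.72],[0,0,0.84],[0,0,0.95],[0,0,1.05],[0,0,1.05]],"travel":[[0,0,-0.001],[0,0,-0.001],[0,0,-0.001],[0,0,-0.001],[0,0,-0.001],[0,0,-0.001],[0,0,-0.001],[0,0,-0.001],[0,0,-0.001],[0,0,-0.001]],"hand":[0,0,0,0,0,0,0,0,0,0]}'; python3 - <<'E'
from h import *
from workcell import bot,eyes
o=bot.get_obs();show(o);c=eyes.camera("wrist");cv2.imwrite("pics/w6.png",c["color"][:,:,::-1])
E
```

```text
clock: 7.2
eef_pos: [0.5475, -0.0708, 0.1346]
tool_rot: [0.998, 0.064, 0.0, 0.001]
ft_force: [1.0, -2.9, -3.3]
grip_width: 0.01
t 7.2 p [ 0.5475 -0.0708  0.1346] xyaw 7.35 z [ 2.0e-04 -2.2e-03 -1.0e+00] F [ 1.  -2.9 -3.3] T [-0.73 -0.11  0.01] w 0.01 q [-0.13  0.38  0.01  1.2  -0.    2.89]
```

View pics/w6.png

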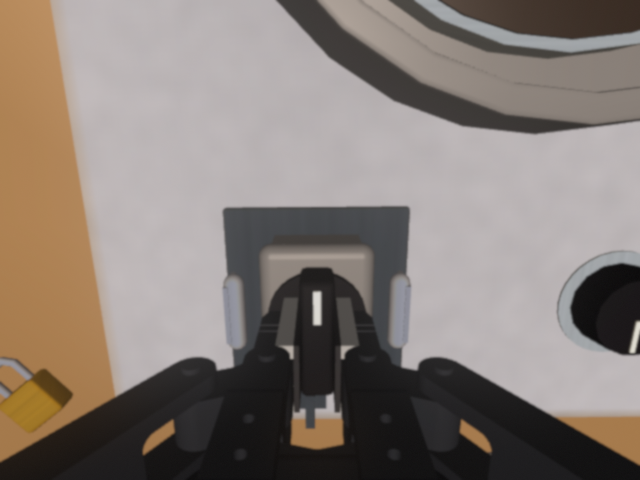

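The bar is now parallel to the base's x axis, with the plate's rear edge level at row 207. Releasing, rising, and checking that it stays.

```bash
python3 -m crank '{"dr":[[0,0,0],[0,0,0],[0,0,0],[0,0,0],[0,0,0],[0,0,0],[0,0,0]],"travel":[[0,0,0],[0,0,0],[0,0,-0.03],[0,0,-0.07],[0,0,-0.115],[0,0,-0.115],[0,0,-0.115]],"hand":[0.04,0.04,0.04,0.04,0.04,0.05,0.05]}'; python3 - <<'E'
from h import *
from workcell import bot,eyes
o=bot.get_obs();show(o);c=eyes.camera("wrist");cv2.imwrite("pics/w7.png",c["color"][:,:,::-1])
E
```

```text
clock: 8.12
eef_pos: [0.5471, -0.0694, 0.2502]
tool_rot: [0.998, 0.064, 0.0, -0.0]
ft_force: [0.3, 0.0, 0.1]
grip_width: 0.0499
t 8.12 p [ 0.5471 -0.0694  0.2502] xyaw 7.35 z [ 6.e-04  3.e-04 -1.e+00] F [0.3 0.  0.1] T [-0.03 -0.01 -0.  ] w 0.0499 q [-0.13  0.33  0.24  1.48  0.    2.89]
```

View pics/w7.png

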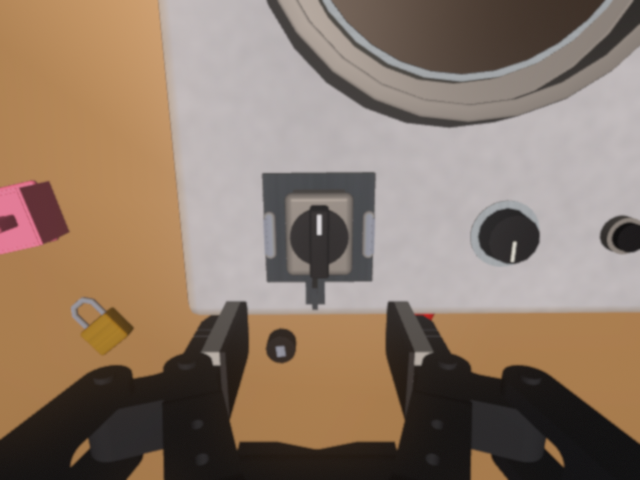

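The handle stays off, with the bar vertical at column 319. Refining the seat from this view, then computing the move to the cover.

```bash
python3 - <<'E'
from h import *
from workcell import bot,eyes
o=bot.get_obs();c=wr(eyes.camera("wrist"),o)
g=cv2.cvtColor(cv2.imread("pics/w7.png"),cv2.COLOR_BGR2GRAY)
pl=np.array([(263,173),(376,172),(374,282),(266,283)],np.float32).reshape(-1,1,2)
pl=cv2.cornerSubPix(g,pl.copy(),(4,4),(-1,-1),(3,50,.01)).reshape(-1,2);print(pl)
b=[ray(c,p,.134) for p in pl];print("seat",np.mean(b,0).round(4),[np.linalg.norm(b[i]-b[(i+1)%4]).round(4) for i in range(4)])
for i,j in((3,0),(2,1)): d=b[j]-b[i]; print(np.degrees(np.arctan2(d[1],d[0])))
for i,j in((0,1),(3,2)): d=b[j]-b[i]; print(np.degrees(np.arctan2(d[1],d[0]))+90)
goal(o,(.493,.351,.25),201.8);goal(o,(.493,.351,.25),7.35+90)
E
```

```text
[[261.81082 172.80716]
 [374.72983 172.033  ]
 [371.60468 280.7217 ]
 [266.59937 281.57425]]
seat [ 0.5462 -0.0705  0.134 ] [np.float64(0.0749), np.float64(0.0771), np.float64(0.075), np.float64(0.0773)]
7.709045482389821
7.817528038038042
7.670170682372827
7.812034853683343
travel [ 6.000e-04 -4.238e-01 -4.000e-04] dr [1.7000e-03 1.1000e-03 2.8893e+00]
travel [ 6.000e-04 -4.238e-01 -4.000e-04] dr [-1.5000e-03  5.0000e-04 -1.5709e+00]
```

```bash
python3 -m crank '{"dr":[[0,0,-0.17],[0,0,-0.34],[0,0,-0.51],[0,0,-0.68],[0,0,-0.85],[0,0,-1.02],[0,0,-1.19],[0,0,-1.36],[0,0,-1.53],[0,0,-1.7]],"travel":[[0,-0.042,0],[0,-0.084,0],[0,-0.127,0],[0,-0.17,0],[0,-0.212,0],[0,-0.254,0],[0,-0.297,0],[0,-0.34,0],[0,-0.382,0],[0,-0.424,0]],"hand":[0.05,0.05,0.05,0.05,0.05,0.05,0.05,0.05,0.05,0.05]}';python3 -m crank '{"dr":[[0,0,-0.17],[0,0,-0.34],[0,0,-0.51],[0,0,-0.68],[0,0,-0.85],[0,0,-1.02],[0,0,-1.19],[0,0,-1.36],[0,0,-1.53],[0,0,-1.69]],"travel":[[0,0,0],[0,0,0],[0,0,0],[0,0,0],[0,0,0],[0,0,0],[0,0,0],[0,0,0],[0,0,0],[0,0,0]],"hand":[0.05,0.05,0.05,0.05,0.05,0.05,0.05,0.05,0.05,0.05]}'; python3 -m crank '{"dr":[[0,0,0]],"travel":[[0,0,0]],"hand":[0.05]}'; python3 - <<'E'
from h import *
from workcell import bot,eyes
o=bot.get_obs();show(o);c=eyes.camera("wrist");cv2.imwrite("pics/w8.png",c["color"][:,:,::-1])
E
```

```text
clock: 9.48
eef_pos: [0.4922, 0.3518, 0.2485]
tool_rot: [0.608, 0.794, -0.001, -0.0]
ft_force: [1.3, 0.2, 0.1]
grip_width: 0.0501
clock: 10.72
eef_pos: [0.4924, 0.3505, 0.2484]
tool_rot: [-0.19, 0.982, -0.001, -0.001]
ft_force: [-1.4, -0.3, 0.2]
grip_width: 0.05
clock: 10.85
eef_pos: [0.4925, 0.3505, 0.2487]
tool_rot: [-0.186, 0.983, -0.001, -0.001]
ft_force: [0.2, -0.1, 0.3]
grip_width: 0.0498
t 10.85 p [0.4925 0.3505 0.2487] xyaw -158.55 z [-0.0023 -0.0015 -1.    ] F [ 0.2 -0.1  0.3] T [-0.01  0.05 -0.02] w 0.0498 q [0.62 0.45 0.41 1.54 0.   0.24]
```

View pics/w8.png

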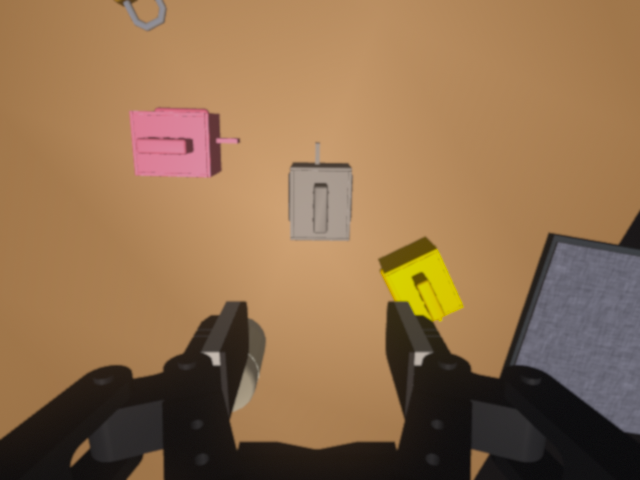

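The grey cover is at (321,202), ear up at (318,150), and the rib spans (314..327, 184..233). Measuring.

```bash
python3 - <<'E'
from h import *
from workcell import bot,eyes
o=bot.get_obs();c=wr(eyes.camera("wrist"),o)
bgr=cv2.imread("pics/w8.png")
cv2.imwrite("pics/w8c.png",cv2.convertScaleAbs(cv2.resize(bgr[130:255,270:370],None,fx=5,fy=5,interpolation=2),alpha=1.4))
hsv=cv2.cvtColor(bgr,cv2.COLOR_BGR2HSV);m=((hsv[:,:,1]<60)&(hsv[:,:,2]>70)).astype(np.uint8)
n,l,s,ce=cv2.connectedComponentsWithStats(m);i=l[220,335];k=(l==i).astype(np.uint8);k=cv2.morphologyEx(k,cv2.MORPH_CLOSE,np.ones((3,3)));k=cv2.morphologyEx(k,cv2.MORPH_OPEN,np.ones((9,9)))
print(s[i]);cn=max(cv2.findContours(k,0,1)[0],key=cv2.contourArea);r=cv2.minAreaRect(cn);B=cv2.boxPoints(r);print(r,B)
b=[ray(c,p,.045) for p in B];print("cover",np.mean(b,0).round(4),[np.linalg.norm(b[i]-b[(i+1)%4]).round(4) for i in range(4)])
d=[b[(i+1)%4]-b[i] for i in range(4)];print([np.degrees(np.arctan2(x[1],x[0])).round(1) for x in d])
e=[ray(c,p,.069) for p in((320.5,184.5),(321,233))];print("rib",e,np.mean(e,0),np.linalg.norm(e[0]-e[1]));d=e[1]-e[0];print(np.degrees(np.arctan2(d[1],d[0])))
E
```

```text
[ 289  143   63   97 4503]
((320.0, 202.5), (73.0, 62.0), 90.0) [[289. 166.]
 [351. 166.]
 [351. 239.]
 [289. 239.]]
cover [0.4925 0.3535 0.045 ] [np.float64(0.0538), np.float64(0.0658), np.float64(0.0565), np.float64(0.0658)]
[np.float64(111.3), np.float64(22.6), np.float64(-68.7), np.float64(-159.7)]
rib [array([0.47344832, 0.34623315, 0.069     ]), array([0.51165794, 0.36171268, 0.069     ])] [0.49255313 0.35397292 0.069     ] 0.041226091528866395
22.053913807921194
```

View pics/w8c.png

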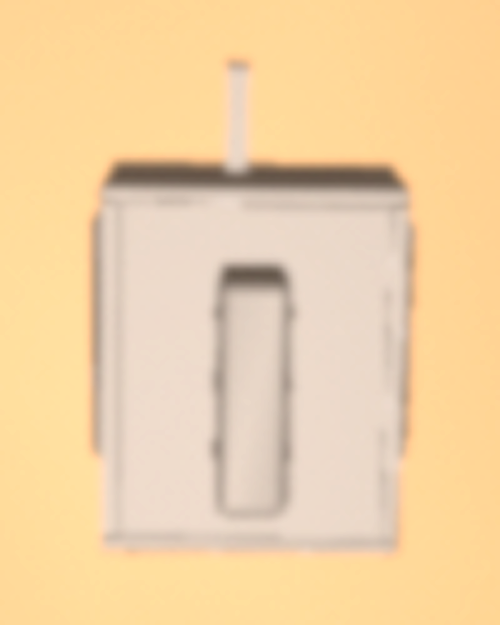

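```bash
python3 - <<'E'
from h import *
from workcell import bot
o=bot.get_obs();show(o);goal(o,(.4928,.353,.12),202.1)
E
```

```text
t 10.95 p [0.4927 0.3506 0.2492] xyaw -158.58 z [-0.0015 -0.001  -1.    ] F [ 0.4  0.4 -0.7] T [-0.04  0.01 -0.06] w 0.05 q [0.62 0.45 0.41 1.54 0.   0.24]
travel [-0.0012  0.0022  0.1292] dr [-0.0004 -0.0018 -0.0119]
```

```bash
python3 -m crank '{"dr":[[0,0,-0.012],[0,0,-0.012],[0,0,-0.012],[0,0,-0.012],[0,0,-0.012],[0,0,-0.012]],"travel":[[-0.001,0.002,0.04],[-0.001,0.002,0.08],[-0.001,0.002,0.12],[-0.001,0.002,0.129],[-0.001,0.002,0.129],[-0.001,0.002,0.129]],"hand":[0.045,0.045,0.045,0.045,0.045,0.045]}';  python3 - <<'E'
from h import *
from workcell import bot,eyes
o=bot.get_obs();show(o);c=eyes.camera("wrist");cv2.imwrite("pics/w9.png",c["color"][:,:,::-1])
E
```

```text
clock: 11.7
eef_pos: [0.4945, 0.3539, 0.1233]
tool_rot: [-0.193, 0.981, 0.001, 0.002]
ft_force: [-0.4, -0.0, 0.4]
grip_width: 0.0447
t 11.7 p [0.4945 0.3539 0.1233] xyaw -157.78 z [ 0.003   0.0022 -1.    ] F [-0.4 -0.   0.4] T [ 0.03  0.04 -0.03] w 0.0447 q [ 0.62  0.5   0.16  1.23 -0.    0.23]
```

View pics/w9.png

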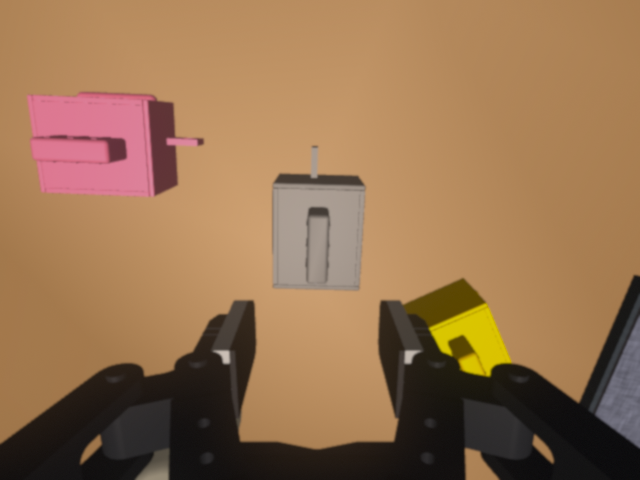

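```bash
python3 - <<'E'
from h import *
from workcell import bot,eyes
o=bot.get_obs();show(o);c=wr(eyes.camera("wrist"),o)
b=[ray(c,p,.045) for p in((274,187),(364.5,187),(360,290),(273.5,289))];print("cover",np.mean(b,0).round(4),[np.linalg.norm(b[i]-b[(i+1)%4]).round(4) for i in range(4)])
d=[b[(i+1)%4]-b[i] for i in range(4)];print([np.degrees(np.arctan2(x[1],x[0])).round(1) for x in d])
e=[ray(c,p,.069) for p in((318.5,216),(317.5,284))];print("rib",np.mean(e,0),np.linalg.norm(e[0]-e[1]));d=e[1]-e[0];print(np.degrees(np.arctan2(d[1],d[0])))
goal(o,(.493,.3535,.03),202.1)
E
```

```text
t 11.75 p [0.4945 0.354  0.1234] xyaw -157.78 z [ 0.0032  0.0023 -1.    ] F [-0.   0.7  0.2] T [ 0.01  0.06 -0.01] w 0.0452 q [0.62 0.5  0.16 1.23 0.   0.23]
cover [0.4939 0.3544 0.045 ] [np.float64(0.0527), np.float64(0.0647), np.float64(0.0541), np.float64(0.0641)]
[np.float64(112.1), np.float64(21.5), np.float64(-68.6), np.float64(-159.8)]
rib [0.49317234 0.35398152 0.069     ] 0.03916785335422782
21.387943859593268
travel [0.0019 0.0001 0.0934] dr [0.0009 0.0039 0.0021]
```

Cover refined to (0.4935, 0.354), and I'm aligned with it. Descending around the rib.

```bash
python3 -m crank '{"dr":[[0,0,0],[0,0,0],[0,0,0],[0,0,0],[0,0,0],[0,0,0]],"travel":[[0.001,0,0.03],[0.001,0,0.06],[0.001,0,0.08],[0.001,0,0.088],[0.001,0,0.092],[0.001,0,0.092]],"hand":[0.04,0.04,0.04,0.035,0.035,0.035]}';  python3 - <<'E'
from h import *
from workcell import bot,eyes
o=bot.get_obs();show(o);c=eyes.camera("wrist");cv2.imwrite("pics/w10.png",c["color"][:,:,::-1])
E
```

```text
clock: 12.55
eef_pos: [0.4929, 0.3531, 0.0301]
tool_rot: [-0.193, 0.981, 0.0, 0.001]
ft_force: [-0.1, 0.7, 0.2]
grip_width: 0.035
t 12.55 p [0.4929 0.3531 0.0301] xyaw -157.76 z [ 1.2e-03  9.0e-04 -1.0e+00] F [-0.1  0.7  0.2] T [ 0.02 -0.02 -0.04] w 0.035 q [ 0.62  0.57  0.03  1.02 -0.    0.23]
```

View pics/w10.png

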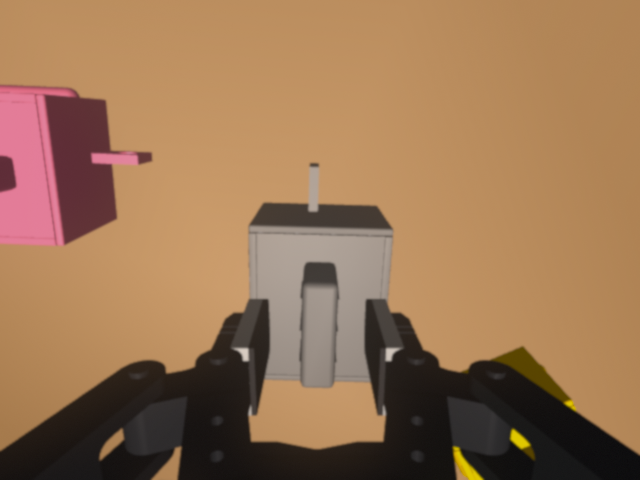

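```bash
python3 -m crank '{"dr":[[0,0,0],[0,0,0],[0,0,0]],"travel":[[0,0,0.004],[0,0,0.008],[0,0,0.008]],"hand":[0.03,0.03,0.03]}'; python3 -m crank '{"dr":[[0,0,0],[0,0,0],[0,0,0],[0,0,0]],"travel":[[0,0,0],[0,0,0],[0,0,0],[0,0,0]],"hand":[0,0,0,0]}'; python3 - <<'E'
from h import *
from workcell import bot,eyes
o=bot.get_obs();show(o);c=eyes.camera("wrist");cv2.imwrite("pics/w11.png",c["color"][:,:,::-1])
E
```

```text
clock: 12.98
eef_pos: [0.492, 0.3524, 0.0207]
tool_rot: [-0.193, 0.981, -0.0, -0.0]
ft_force: [0.8, 0.1, -0.7]
grip_width: 0.0298
clock: 13.48
eef_pos: [0.4923, 0.3527, 0.0211]
tool_rot: [-0.193, 0.981, -0.0, -0.0]
ft_force: [0.1, -0.8, -0.8]
grip_width: 0.011
t 13.47 p [0.4923 0.3527 0.0211] xyaw -157.76 z [-1.e-04 -1.e-04 -1.e+00] F [ 0.1 -0.8 -0.8] T [-0.03 -0.02 -0.  ] w 0.011 q [0.62 0.58 0.02 1.01 0.   0.23]
```

View pics/w11.png

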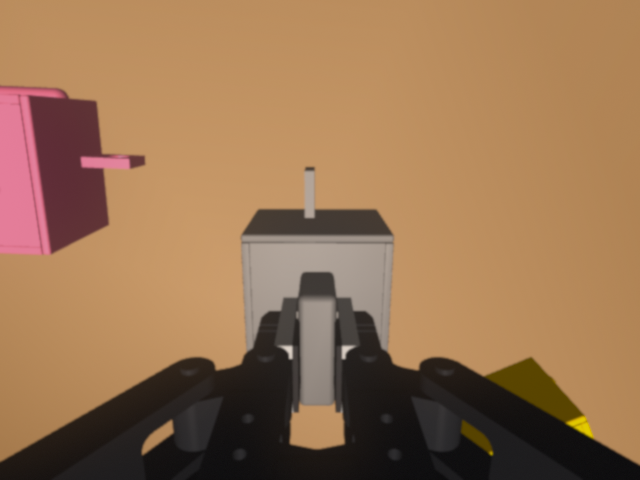

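Gripped at 11 mm. Measuring the cover's position in the tool frame from its front edge at (243..392, 238), then lifting.

```bash
python3 - <<'E'
from h import *
from workcell import bot,eyes
o=bot.get_obs();cc=eyes.camera("wrist");c=wr(cc,o)
R=Ro.from_quat(o["tool_rot"]).as_matrix()
g=cv2.cvtColor(cc["color"],cv2.COLOR_RGB2GRAY).astype(float)
print("col profile",g[225:250,270:290].mean(1).round(0), g[225:250,345:370].mean(1).round(0))
print("row prof L",g[260:270,236:256].mean(0).round(0),"R",g[260:270,380:400].mean(0).round(0))
for uv in((243,236.5),(392,236.5),(243,238.5),(392,238.5)):print(uv,(R.T@(ray(c,uv,.045)-o["eef_pos"])).round(4))
print("ear top",(R.T@(ray(c,(310,169),.019)-o["eef_pos"])).round(4))
E
python3 -m crank '{"dr":[[0,0,0],[0,0,0],[0,0,0],[0,0,0],[0,0,0],[0,0,0],[0,0,0]],"travel":[[0,0,-0.01],[0,0,-0.04],[0,0,-0.09],[0,0,-0.14],[0,0,-0.19],[0,0,-0.21],[0,0,-0.21]],"hand":[0,0,0,0,0,0,0]}';python3 - <<'E'
from h import *
from workcell import bot,eyes
o=bot.get_obs();show(o);c=eyes.camera("wrist");cv2.imwrite("pics/w12.png",c["color"][:,:,::-1])
goal(o,(.5463,-.0706,.231),187.6)
E
```

```text
col profile [ 61.  61.  61.  61.  61.  61.  61.  62.  68.  86. 113. 136. 149. 152.
 150. 144. 132. 127. 143. 160. 166. 166. 166. 166. 166.] [ 60.  60.  60.  60.  60.  60.  60.  61.  65.  81. 108. 132. 147. 151.
 149. 144. 132. 121. 132. 152. 160. 162. 162. 161. 162.]
row prof L [163. 163. 163. 163. 161. 154. 146. 146. 151. 155. 158. 160. 156. 148.
 149. 156. 161. 162. 162. 162.] R [156. 156. 155. 150. 144. 149. 157. 158. 156. 154. 150. 144. 143. 149.
 155. 156. 156. 156. 156. 156.]
(243, 236.5) [ 0.0314 -0.0262 -0.0239]
(392, 236.5) [ 0.0314  0.0262 -0.0239]
(243, 238.5) [ 0.0307 -0.0262 -0.0239]
(392, 238.5) [ 0.0306  0.0263 -0.0239]
ear top [ 0.052  -0.0029  0.0021]
clock: 14.45
eef_pos: [0.4934, 0.3534, 0.2342]
tool_rot: [-0.193, 0.981, 0.001, 0.003]
ft_force: [0.6, -1.2, -1.6]
grip_width: 0.0111
t 14.45 p [0.4934 0.3534 0.2342] xyaw -157.76 z [ 0.0047  0.0033 -1.    ] F [ 0.6 -1.2 -1.6] T [-0.01 -0.02 -0.04] w 0.0111 q [ 0.62  0.45  0.37  1.49 -0.    0.23]
travel [ 0.1116 -0.4125  0.0021] dr [0.002  0.0054 0.2555]
```

View pics/w12.png

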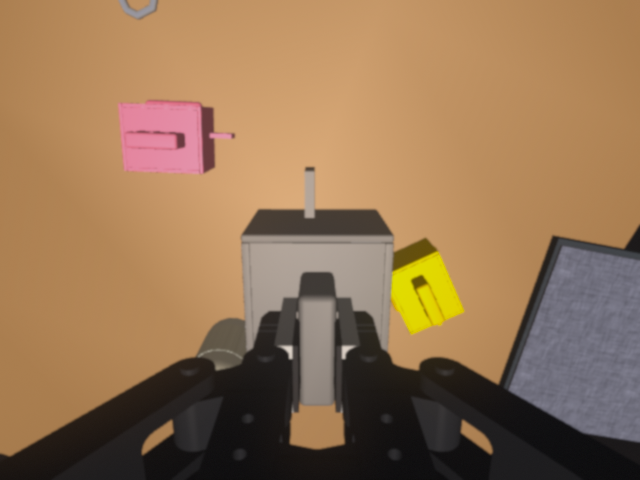

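The cover is firmly held, with its origin about on the TCP axis. Carrying it over the seat.

```bash
python3 -m crank '{"dr":[[0,0,0.02],[0,0,0.05],[0,0,0.08],[0,0,0.11],[0,0,0.14],[0,0,0.17],[0,0,0.2],[0,0,0.22],[0,0,0.24],[0,0,0.255]],"travel":[[0.008,-0.03,0],[0.02,-0.075,0],[0.032,-0.12,0],[0.046,-0.17,0],[0.06,-0.22,0],[0.073,-0.27,0],[0.086,-0.32,0],[0.097,-0.36,0],[0.106,-0.39,0],[0.111,-0.4125,0]],"hand":[0,0,0,0,0,0,0,0,0,0]}';python3 -m crank '{"dr":[[0,0,0],[0,0,0],[0,0,0]],"travel":[[0,0,0],[0,0,0],[0,0,0]],"hand":[0,0,0]}';python3 - <<'E'
from h import *
from workcell import bot,eyes
o=bot.get_obs();show(o);c=eyes.camera("wrist");cv2.imwrite("pics/w13.png",c["color"][:,:,::-1])
goal(o,(.5456,-.0707,.215),187.6)
c=eyes.camera("scene");cv2.imwrite("pics/s13.png",cv2.resize(c["color"][170:270,190:310,::-1],None,fx=5,fy=5,interpolation=2))
c=eyes.camera("top");cv2.imwrite("pics/t13.png",cv2.resize(c["color"][190:290,350:470,::-1],None,fx=5,fy=5,interpolation=2))
E
```

```text
clock: 15.75
eef_pos: [0.5444, -0.0726, 0.229]
tool_rot: [-0.066, 0.998, 0.0, -0.002]
ft_force: [0.7, -0.6, -0.8]
grip_width: 0.011
clock: 16.12
eef_pos: [0.5454, -0.0702, 0.2307]
tool_rot: [-0.067, 0.998, 0.0, -0.001]
ft_force: [-0.3, 0.6, -0.8]
grip_width: 0.0107
t 16.12 p [ 0.5454 -0.0702  0.2307] xyaw -172.29 z [-1.1e-03  4.0e-04 -1.0e+00] F [-0.3  0.6 -0.8] T [ 0.03 -0.03  0.01] w 0.0107 q [-0.13  0.33  0.19  1.43  0.   -0.26]
travel [-0.0002 -0.0006  0.0157] dr [ 0.0006 -0.001   0.0019]
```

View pics/w13.png

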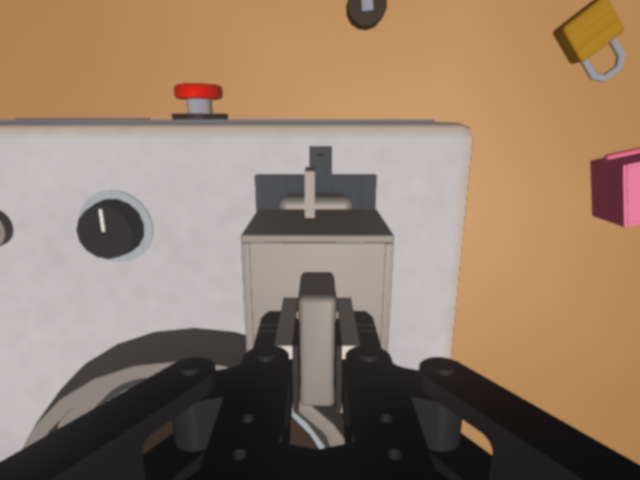

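View pics/s13.png

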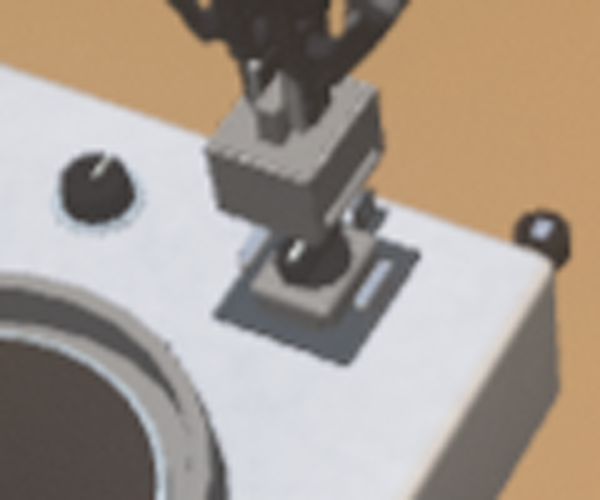

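View pics/t13.png

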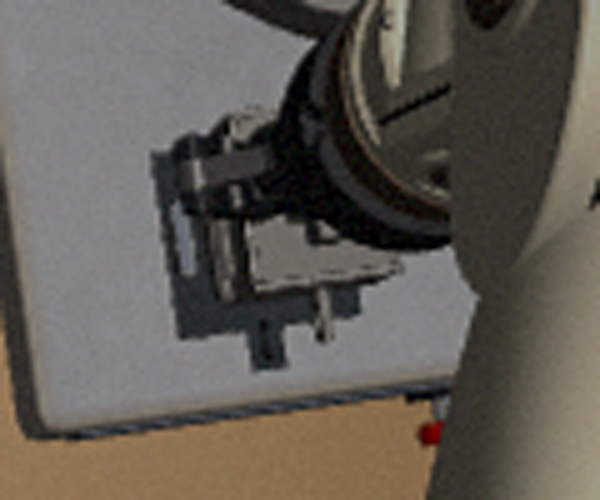

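The cover hovers over the base with its ear at (310,190), beside the base's ear at (320,160). The plate's front edge is visible at (256..376,175), so I'll check alignment in this flipped view.

```bash
python3 - <<'E'
from h import *
from workcell import bot,eyes
o=bot.get_obs();show(o);cc=eyes.camera("wrist");c=wr(cc,o)
g=cv2.cvtColor(cc["color"],cv2.COLOR_RGB2GRAY)
pl=np.array([(256,175),(376,175)],np.float32).reshape(-1,1,2)
pl=cv2.cornerSubPix(g,pl.copy(),(4,4),(-1,-1),(3,50,.01)).reshape(-1,2);print(pl)
a,b=[ray(c,p,.134) for p in pl];print(a,b,np.linalg.norm(a-b));d=a-b;yaw=np.arctan2(-d[0],d[1])if 0 else np.arctan2(*(d[:2]*[1,1])[::-1])
d=b-a
print("angle",np.degrees(np.arctan2(d[1],d[0])))  # cover +y expected = yaw+90
n=np.array([np.sin(np.radians(97.6)),-np.cos(np.radians(97.6))])
print("seat est",(a[:2]+b[:2])/2+.039*np.array([np.cos(np.radians(7.6)),np.sin(np.radians(7.6))]))
cv2.imwrite("pics/w13c.png",cv2.resize(cv2.convertScaleAbs(cc["color"][135:260,230:400,::-1],alpha=1.3),None,fx=4,fy=4,interpolation=2))
E
```

```text
t 16.27 p [ 0.5457 -0.0703  0.2312] xyaw -172.29 z [-0.e+00  1.e-04 -1.e+00] F [-0.2  0.5 -0.3] T [ 0.02 -0.02 -0.03] w 0.011 q [-0.13  0.33  0.19  1.43  0.   -0.26]
[[255.27994 173.63441]
 [376.1554  173.42223]]
[ 0.51284581 -0.11320498  0.134     ] [ 0.50276433 -0.03879212  0.134     ] 0.07509267788710375
angle 97.71547222576
seat est [ 0.54646247 -0.07084055]
```

View pics/w13c.png

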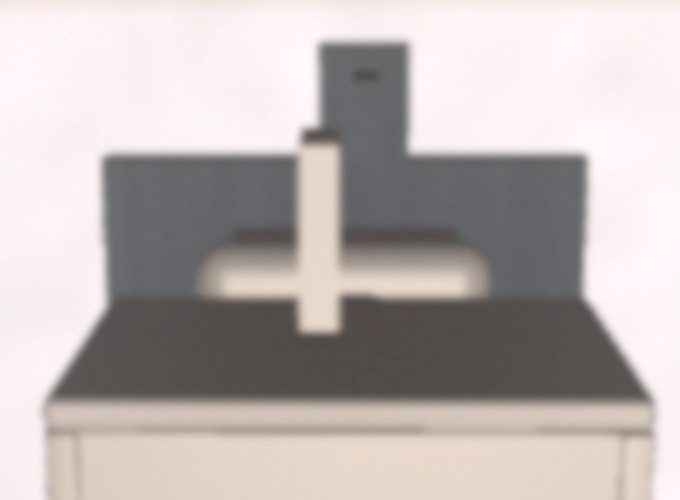

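Seat agrees in all views ((0.5463, -0.0707), yaw 7.7°). The cover is about 0.6 mm off in y, so I'll correct that and descend to about 20 mm above the seat.

```bash
python3 -m crank '{"dr":[[0,0,0],[0,0,0],[0,0,0],[0,0,0],[0,0,0],[0,0,0]],"travel":[[0,-0.0006,0.012],[0,-0.0006,0.025],[0,-0.0006,0.036],[0,-0.0006,0.046],[0,-0.0006,0.054],[0,-0.0006,0.054]],"hand":[0,0,0,0,0,0]}';python3 - <<'E'
from h import *
from workcell import bot,eyes
o=bot.get_obs();show(o);cc=eyes.camera("wrist")
cv2.imwrite("pics/w14c.png",cv2.resize(cv2.convertScaleAbs(cc["color"][135:260,230:400,::-1],alpha=1.3),None,fx=4,fy=4,interpolation=2))
goal(o,(.5457,-.0707,.155),187.7)
c=eyes.camera("scene");cv2.imwrite("pics/s14.png",cv2.resize(c["color"][170:270,190:310,::-1],None,fx=5,fy=5,interpolation=2))
E
```

```text
clock: 17.08
eef_pos: [0.5453, -0.0717, 0.1764]
tool_rot: [-0.067, 0.998, 0.0, -0.001]
ft_force: [0.1, -1.1, -1.6]
grip_width: 0.0107
t 17.07 p [ 0.5453 -0.0717  0.1764] xyaw -172.37 z [-1.5e-03  2.0e-04 -1.0e+00] F [ 0.1 -1.1 -1.6] T [-0.03  0.03  0.01] w 0.0107 q [-0.13  0.36  0.08  1.3  -0.   -0.26]
travel [-0.0005  0.0009  0.0214] dr [ 0.0004 -0.0015 -0.0013]
```

View pics/w14c.png

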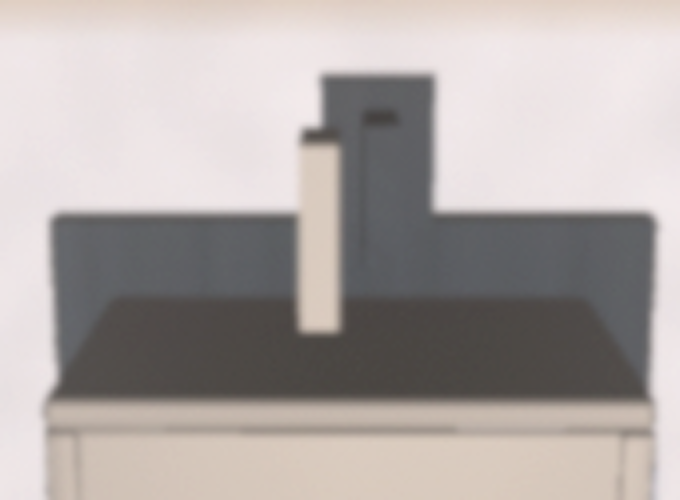

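View pics/s14.png

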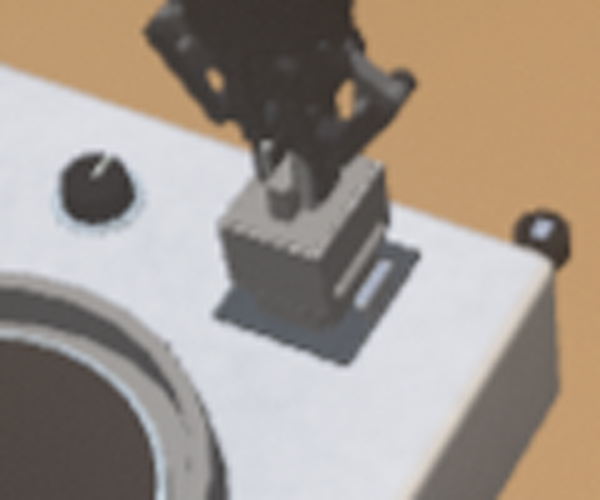

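```bash
python3 -m crank '{"dr":[[0,0,0],[0,0,0],[0,0,0],[0,0,0],[0,0,0]],"travel":[[0,0.0007,0],[0,0.0007,0.003],[0,0.0007,0.006],[0,0.0007,0.009],[0,0.0007,0.009]],"hand":[0,0,0,0,0]}';python3 - <<'E'
from h import *
from workcell import bot,eyes
o=bot.get_obs();show(o);cc=eyes.camera("wrist")
cv2.imwrite("pics/w15c.png",cv2.resize(cv2.convertScaleAbs(cc["color"][135:260,230:400,::-1],alpha=1.3),None,fx=4,fy=4,interpolation=2))
goal(o,(.5457,-.0707,.155),187.7)
E
```

```text
clock: 17.8
eef_pos: [0.5454, -0.071, 0.1678]
tool_rot: [-0.067, 0.998, 0.0, -0.0]
ft_force: [-0.0, 0.7, -1.2]
grip_width: 0.0106
t 17.8 p [ 0.5454 -0.071   0.1678] xyaw -172.37 z [-9.e-04  1.e-04 -1.e+00] F [-0.   0.7 -1.2] T [-0.   -0.01 -0.1 ] w 0.0106 q [-0.13  0.36  0.07  1.28  0.   -0.26]
travel [-0.0003  0.0003  0.0128] dr [ 0.0002 -0.0009 -0.0012]
```

View pics/w15c.png

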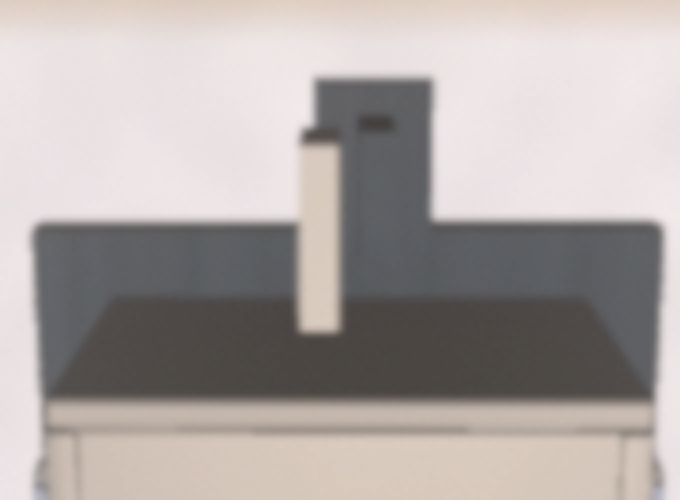

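Centred now (plate at 349 vs cover at 350), already past the boss top with no side force. Pressing down in small steps.

```bash
python3 -m crank '{"dr":[[0,0,0],[0,0,0],[0,0,0]],"travel":[[0,0,0.002],[0,0,0.004],[0,0,0.004]],"hand":[0,0,0]}'; python3 -m crank '{"dr":[[0,0,0],[0,0,0]],"travel":[[0,0,0.002],[0,0,0.002]],"hand":[0,0]}';python3 -m crank '{"dr":[[0,0,0],[0,0,0]],"travel":[[0,0,0.002],[0,0,0.002]],"hand":[0,0]}'
```

```text
clock: 18.23
eef_pos: [0.5464, -0.071, 0.1658]
tool_rot: [-0.067, 0.998, -0.0, 0.001]
ft_force: [-0.8, 0.2, 5.3]
grip_width: 0.0109
clock: 18.48
eef_pos: [0.547, -0.071, 0.1648]
tool_rot: [-0.067, 0.998, -0.0, 0.002]
ft_force: [-2.0, -0.7, 8.2]
grip_width: 0.0108
clock: 18.73
eef_pos: [0.5474, -0.071, 0.163]
tool_rot: [-0.067, 0.998, -0.0, 0.003]
ft_force: [-1.5, 1.3, 10.4]
grip_width: 0.0111
```

```bash
python3 -m crank '{"dr":[[0,0,0],[0,0,0]],"travel":[[0.001,0,0.002],[0.001,0,0.002]],"hand":[0,0]}'; python3 -m crank '{"dr":[[0,0,0],[0,0,0]],"travel":[[0.0005,0,0.002],[0.0005,0,0.002]],"hand":[0,0]}';python3 -m crank '{"dr":[[0,0,0],[0,0,0]],"travel":[[0,0,0.002],[0,0,0.002]],"hand":[0,0]}'
```

```text
clock: 18.98
eef_pos: [0.5469, -0.071, 0.1602]
tool_rot: [-0.067, 0.998, -0.0, 0.003]
ft_force: [2.7, 0.9, 3.9]
grip_width: 0.0106
clock: 19.23
eef_pos: [0.5436, -0.0713, 0.1552]
tool_rot: [-0.067, 0.998, 0.0, -0.001]
ft_force: [0.3, 1.1, -1.7]
grip_width: 0.0107
clock: 19.48
eef_pos: [0.5436, -0.0712, 0.1551]
tool_rot: [-0.067, 0.998, -0.0, -0.0]
ft_force: [-2.8, 0.2, 7.0]
grip_width: 0.0109
```

The force rose to about 10 N and then dropped, and the TCP is at 0.155, so it has snapped and the edge is on the seat. Building the holding force.

```bash
python3 -m crank '{"dr":[[0,0,0],[0,0,0],[0,0,0]],"travel":[[-0.001,0,0.0015],[-0.001,0,0.0025],[-0.001,0,0.0025]],"hand":[0,0,0]}'; python3 - <<'E'
from h import *
from workcell import bot,eyes
o=bot.get_obs();show(o);cc=eyes.camera("wrist")
cv2.imwrite("pics/w16.png",cc["color"][:,:,::-1])
c=eyes.camera("scene");cv2.imwrite("pics/s16.png",cv2.resize(c["color"][170:270,190:310,::-1],None,fx=5,fy=5,interpolation=2))
show(bot.get_obs())
E
```

```text
clock: 19.85
eef_pos: [0.5437, -0.0713, 0.155]
tool_rot: [-0.066, 0.998, -0.0, -0.0]
ft_force: [-9.3, 2.1, 20.0]
grip_width: 0.0107
t 19.85 p [ 0.5437 -0.0713  0.155 ] xyaw -172.38 z [-3.e-04 -6.e-04 -1.e+00] F [-9.3  2.1 20. ] T [0.19 1.95 0.03] w 0.0107 q [-0.13  0.36  0.04  1.25 -0.   -0.26]
t 19.95 p [ 0.5437 -0.0713  0.155 ] xyaw -172.38 z [-3.e-04 -6.e-04 -1.e+00] F [-9.6  0.3 20. ] T [0.23 1.85 0.1 ] w 0.0109 q [-0.13  0.36  0.04  1.25 -0.   -0.26]
```

View pics/w16.png

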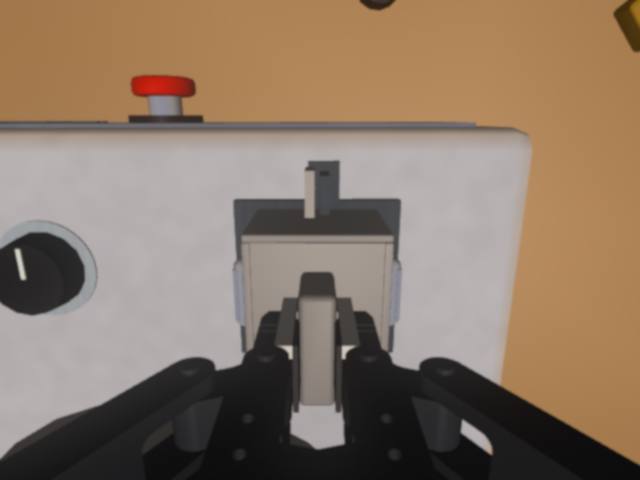

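View pics/s16.png

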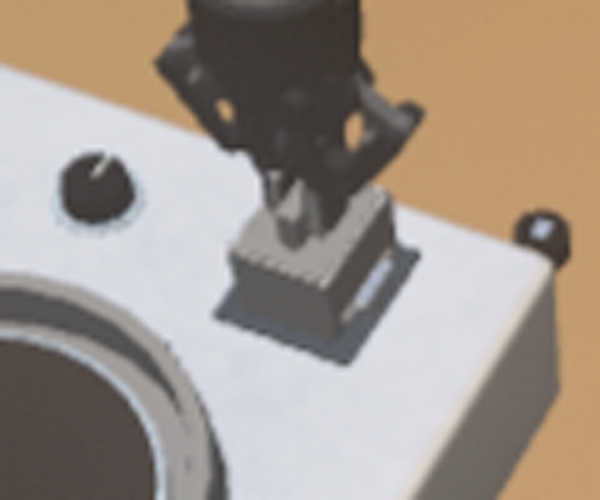

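The cover is home, clips beside it and ears side by side at (310,190) and (325,185). Checking the fore-aft offset in this image.

```bash
python3 - <<'E'
from h import *
from workcell import bot,eyes
o=bot.get_obs();cc=eyes.camera("wrist");c=wr(cc,o)
a=np.radians(7.7);S=np.array([[np.cos(a),-np.sin(a),0],[np.sin(a),np.cos(a),0],[0,0,1]])
s=np.array([.5463,-.0707,.134]);f=lambda uv,z:(S.T@(ray(c,uv,z)-s)).round(4)
print("plate front (-39,+-38)",f((234.5,199),.134),f((400,199),.134))
print("cover top front (-33,+-27)",f((243,235.5),.179),f((392.5,235.5),.179))
print("base ear",f((310,161),.152),f((339,161),.152));print("cover ear",f((310,168),.152))
cv2.imwrite("pics/w17c.png",cv2.resize(cv2.convertScaleAbs(cc["color"][145:265,225:410,::-1],alpha=1.4),None,fx=4.2,fy=4.2,interpolation=2))
show(bot.get_obs())
E
```

```text
plate front (-39,+-38) [-0.0392 -0.0372  0.    ] [-0.039   0.0373  0.    ]
cover top front (-33,+-27) [-0.0345 -0.0262  0.045 ] [-0.0343  0.0264  0.045 ]
base ear [-0.0577 -0.0029  0.018 ] [-0.0576  0.0087  0.018 ]
cover ear [-0.0549 -0.0029  0.018 ]
t 20.0 p [ 0.5437 -0.0713  0.155 ] xyaw -172.38 z [-3.e-04 -6.e-04 -1.e+00] F [-8.7  1.1 20.7] T [0.21 1.88 0.01] w 0.0109 q [-0.13  0.36  0.04  1.25 -0.   -0.26]
```

View pics/w17c.png

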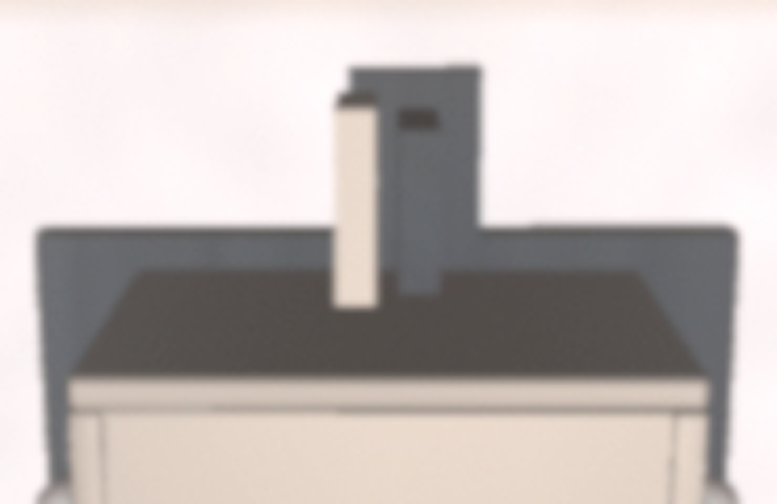

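The cover sits about 1.5 to 1.9 mm towards the front (limit 4 mm), which puts the hole centres about 6.7 mm apart (limit 11). Easing the push slightly to about 17 N, holding, then handing in.

```bash
python3 -m crank '{"dr":[[0,0,0],[0,0,0],[0,0,0],[0,0,0]],"travel":[[0.0005,0,-0.0005],[0.0005,0,-0.0005],[0.0005,0,-0.0005],[0.0005,0,-0.0005]],"hand":[0,0,0,0]}'; python3 - <<'E'
from h import *
from workcell import bot,eyes
show(bot.get_obs())
c=eyes.camera("top");cv2.imwrite("pics/t18.png",c["color"][:,:,::-1])
show(bot.get_obs())
E
```

```text
clock: 20.5
eef_pos: [0.5437, -0.0713, 0.155]
tool_rot: [-0.066, 0.998, -0.0, 0.0]
ft_force: [-6.4, 1.5, 16.3]
grip_width: 0.011
t 20.5 p [ 0.5437 -0.0713  0.155 ] xyaw -172.38 z [ 2.e-04 -4.e-04 -1.e+00] F [-6.4  1.5 16.3] T [0.2  1.43 0.03] w 0.011 q [-0.13  0.36  0.04  1.25 -0.   -0.26]
t 20.55 p [ 0.5437 -0.0713  0.155 ] xyaw -172.38 z [ 2.e-04 -4.e-04 -1.e+00] F [-6.5  0.6 17.5] T [0.19 1.44 0.07] w 0.0107 q [-0.13  0.36  0.04  1.25 -0.   -0.26]
```

View pics/t18.png

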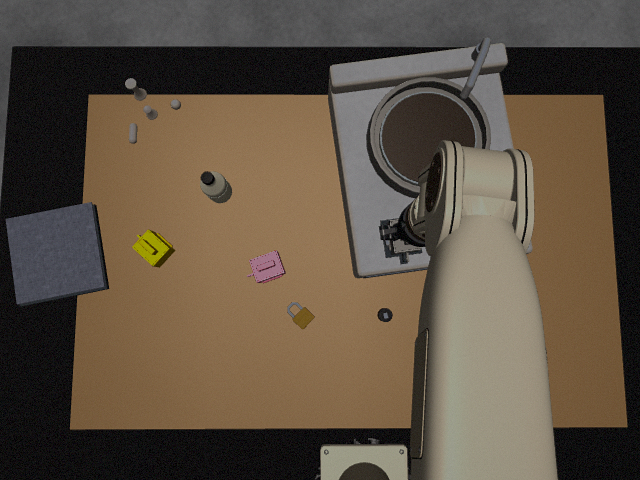

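The bystanders in view (bottle, padlock, specimen) haven't moved, and the push is steady at about 17 N. Handing in.

```bash
python3 - <<'E'
from workcell import job
print(job.job_done())
E
```

```text
the job is handed in; nothing more can be done
None
```

I turned the isolator clockwise to off, then pressed the grey cover straight down over the handle. I handed in with the gripper still holding the rib and pressing down at about 17 N.

**Last checks:**
- **Handle:** after I let go, the wrist picture showed the bar lying along the base's x axis, so it stayed off. I could not read the joint angle itself.
- **Snap:** the force rose to about 10 N and then dropped. The tool stopped at 0.155 m, the height I had worked out for the cover flush on its seat. I did not see the two clips snap one by one.
- **Position:** the cover is level and square to the base, and its ear stands beside the base's ear. It sits about 1.5 to 1.9 mm towards the front (limit 4 mm), which puts the hole centres about 6.7 mm apart (limit 11 mm).
- **Side load:** about 6 N of sideways push remains at the wrist.
- **Bystanders:** bottle, padlock and specimen have not moved. The arm hid the rook in the last picture, but nothing went near it.

**One failure on the way:** my first grip on the handle closed on air. In the pictures the fingertips were about 28 mm behind the reported tool point, so I went lower and gripped again.

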